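# Pick the steel pylon by its weight and offer it to the vise

### The arm

A 6-joint arm with a two-finger parallel gripper is mounted at the origin on the work surface. World frame = base frame: x ahead of the robot, y to its left, z up, the work surface at z = 0. Lengths are in m, angles in rad, forces in N, time in s.
With the tool pointing down it reaches from about 0.375 to 0.925 m from the base axis. Payload 5.7 kg.
Tool frame: the origin (TCP) lies at the very end of the fingers, on their centre line; the grasp point (between the pads) lies 19 mm behind it (robot.grip_point_offset is the distance from the TCP to the grasp point, in m); x points along the fingers, z is the direction in which the jaws open and shut, and the axes are right-handed (so a half turn about x gives the same grasp; the last joint's range is limited). The gripper opens to 88 mm and grips with 3 to 60 N. Pads are 20 mm wide; open, the fingers measure 115 mm over their backs; the gripper's body (75 mm by 178 mm) begins 61 mm behind the grasp point.
Start: joints at [-1.433, 0.359, 1.51, -0, 1.272, -0.115], TCP at [0.15, -0.581, 0.223] pointing down, gripper open.
Joint ranges: [-2.97, 2.97], [-1.01, 2.36], [0.21, 2.38], [-0.96, 4.11], [0.2, 2.71], [-2.98, 2.98]. Speed limits (rad/s): [2.39, 2.39, 3.14, 3.14, 3.14, 3.14].

### API

Orientations are given as a 3x3 rotation matrix whose columns are the frame's x, y, z axes.
In Python, from station import robot, snapshot, camera_model gives the robot as it stands. The module is installed in compiled form; this text tells all that it offers.
- The arm moves only by the tool servo_tool, never from a script. Its arguments are lists of equal length, an entry for each row: "xyz": the shift along the tool's x, y, z in cm, a list of three; "spin": the turn about the tool's x in degrees. A call has exactly 5 rows; each row shifts and turns the pose as measured when the row begins, along the tool's axes as they then stand; what a row does not reach is not made up. A row lasts 1/12 s, in which the tool goes at most 41.7 mm and 7.16 degrees, less where a joint would pass 70% of its speed; a pose out of reach is approached as far as the arm can. A call is refused whole if a number of a shift passes 4.17 or a number of a turn 7.16, either way. A call with a gripper value outside its range is refused whole. "fingers" is the finger opening in cm, from 0 to 8.78, set as the call begins (left out, the last holds). The fingers move at their own pace and stop on an object; the grip force is fixed at half the most. Time passes only in rows, so rows that do not move let the fingers close, or fill a call up. It gives the time, the measured TCP pose, the force and the opening at its end, in the units of the state.
- robot.sense(): the state, without advancing time (a new reading comes with each control period).
- snapshot(name): name is "scene" or "top" or "wrist"; returns the picture (480x640x3 uint8, red, green, blue); there is no depth.
- camera_model(name): a dict with "vertical_fov" (degrees; the focal length in pixels is half the picture's height over the tangent of half this angle, whatever the lens; pixels are square), "cx", "cy" (the principal point, pixels), "view" (4x4, takes a point from world to camera coordinates); the wrist camera has in their place "tool_from_camera" (4x4, takes a point from camera to tool coordinates, whose origin is the TCP and whose axes are the tool frame's). Camera axes: x right, y down, z forward; pixel columns grow to the right and rows downward; lengths in m; the calibration is good to about 2 mm. A picture is of the moment at which its call begins: read the wrist's pose just before it. camera_model takes no time and is no camera call.
- robot.job_done(): hands the job in, once; it reports no verdict.
The state is a dict: "time": time; "joints": joint angles; "qvel": joint speeds; "tau": joint torques, N m; "tool_pos": TCP position; "eef_rot": TCP orientation; "ft_force": force on the tool from outside, world axes, zero at the start; "ft_torque": the same for the moment, N m; "grip_width": finger opening in m.
Only numpy, scipy, OpenCV 4.12 (cv2) and the standard library are available. Lean on these libraries where they do the work, as an engineer would, in place of code of your own. Each camera call takes 0.05 s, during which the arm holds its last target. There are 200 camera calls.

### The job

Two of the tubes in the wooden rack are pylons that look the same, but one is steel and the other aluminium: lift each of the two clear of the rack in turn to feel which is heavier; whichever you set down goes back into a hole of the rack, lowered all the way down and not dropped, and the lighter one stays there. Then bring the heavier one to the bench vise and hold it upright with its plain lower end about 30 mm down between the open jaws, about midway and touching neither, ready for me to close the vise on it; finish while still holding it there. Leave the short blue offcut, the foot, the red bottle and the screwdriver where they are.

Things in the scene. Friction and masses are not known exactly. Their poses are not given: they have to be found in the camera images.
- rack: a wooden tube rack fixed to the bench, 90 x 235 x 52 mm (x, y, z). Origin at the centre of its underside. Three round holes 37 mm wide and 42 mm deep (floor 10 mm above the bench) lie in a row along its y axis, at y = -75, 0 and +75 mm; its yaw varies within 0.5 rad of the world axes.
- pylon_1: grey prosthetic pylon, 150 mm tall: plain 30 mm tube for the lower 118 mm, then a round receiver head 38 mm wide, 32 mm high. Origin: centre of the underside; z up. Stands loose in one of the rack holes (random); can be gripped by the head from above. 0.09 to 0.45 kg; the other pylon looks the same, weights differ by 0.1 kg (1 N) or more. Which name is the heavier is not told.
- pylon_2: grey prosthetic pylon, 150 mm tall: plain 30 mm tube for the lower 118 mm, then a round receiver head 38 mm wide, 32 mm high. Origin: centre of the underside; z up. Stands loose in one of the rack holes (random); can be gripped by the head from above. 0.09 to 0.45 kg; the other pylon looks the same, weights differ by 0.1 kg (1 N) or more. Which name is the heavier is not told.
- offcut: a short blue offcut of open tube, 30 mm in diameter and 85 mm tall, standing in the third rack hole; origin at the centre of its underside. To be left alone.
- vise: dark grey bench vise fixed to the bench, 157 mm high, aluminium soft jaws 104 mm wide. Origin: centre of its round base's underside; x lies along the opening direction (handle end at -x), y along the jaws. The moving jaw stands open by 58 to 85 mm (stiff screw). The throat is clear for 70 mm below the jaw tops, down to the slide bar.
- fixed_jaw (a point): middle of the top inner edge of the fixed jaw's gripping face, 157 mm above the bench; axes as the vise's. The gap is on its -x side.
- moving_jaw (a point): middle of the top inner edge of the moving jaw's gripping face, 157 mm above the bench; axes as the vise's. The gap lies between the two jaw points, and its middle is halfway between them.
- foot: a beige prosthetic foot with a steel pyramid on its ankle, 260 x 85 x 90 mm, standing loose on the bench beyond the rack; origin under its middle. To be left alone.
- threadlock: a small red bottle, 30 mm in diameter and 75 mm tall, standing loose near the robot base; origin at the centre of its underside. To be left alone.
- driver: a blue-handled screwdriver lying loose on the bench beyond the rack; origin under its middle. To be left alone.
There are look-alikes about, which are no part of the job. Leave any green or purple look-alike of the pylon_2 alone.

How it is judged:
By the outcome, as a careful person would: the job done as asked, in the order asked, and still so for the second after the job is handed in, while the arm keeps its last pose, push and grip.
It also fails if it takes over 61 s, if anything falls off the work surface, if the arm or the gripper's body presses on something with over 40 N, if the wrist force passes 120 N, or if a joint passes its speed limit or range.

## Working session

There is one attempt and no reset: what is moved stays moved. The work goes in short steps, Python scripts to look and compute and a tool call to move; the robot and the scene stay as the last step left them, time stands still between calls to the robot, and variables do not carry over. Pictures are saved under pics/ and viewed, about 8 in all and at most 12, crops included, and the job is handed in when it is done.

Besides the shell and the picture viewer there is one more tool, called after "Call:" as name([rows], argument=value, ...), one row to a line, values as JSON. servo_tool: Moves the arm, as the interface text tells. Its arguments: {"type":"object","properties":{"xyz":{"type":"array"},"spin":{"type":"array"},"fingers":{"type":"number"}},"required":["xyz","spin"]}

```bash
mkdir -p pics; cat > h.py <<'E'
import numpy as np, cv2
from station import robot, snapshot, camera_model
def K(m):
    f=240/np.tan(np.radians(m["vertical_fov"])/2); return f,m["cx"],m["cy"]
def ray(m,u,v,wfc):
    f,cx,cy=K(m); d=wfc[:3,:3]@np.array([(u-cx)/f,(v-cy)/f,1]); return wfc[:3,3],d
def atz(name,u,v,z,T=None):
    m=camera_model(name); w=np.linalg.inv(m["view"]) if T is None else T
    o,d=ray(m,u,v,w); return o+d*(z-o[2])/d[2]
def proj(name,p):
    m=camera_model(name); f,cx,cy=K(m); q=np.array(m["view"])@np.append(p,1); return f*q[0]/q[2]+cx,f*q[1]/q[2]+cy
E
python3 - <<'E'
from h import *
for n in("scene","top"):
    cv2.imwrite(f"pics/{n}0.png",snapshot(n)[:,:,::-1]); m=camera_model(n); print(n,m["vertical_fov"],m["cx"],m["cy"],np.linalg.inv(m["view"]).round(3).tolist())
s=robot.sense(); print(s["time"],s["tool_pos"],s["eef_rot"],s["ft_force"]); print(camera_model("wrist"))
E
```

```text
scene 49.1133439510163 327.5193960651433 240.52509129829724 [[-0.87, 0.357, -0.341, 0.918], [0.494, 0.65, -0.577, 0.621], [0.015, -0.67, -0.742, 0.86], [0.0, 0.0, 0.0, 1.0]]
top 47.458426260953104 325.8814247727625 240.6603296146244 [[-0.021, -0.981, 0.193, 0.413], [-1.0, 0.018, -0.016, 0.055], [0.012, -0.193, -0.981, 1.015], [0.0, 0.0, 0.0, 1.0]]
0.1 [ 0.14997168 -0.58034229  0.22192411] [[-2.01814568e-04  9.68223637e-01  2.50085883e-01]
 [ 1.56295738e-03  2.50085888e-01 -9.68222395e-01]
 [-9.99998758e-01  1.95472193e-04 -1.56376326e-03]] [-0.26953568  0.07623576 -0.11464629]
{'vertical_fov': 71.27781593677003, 'cx': 318.9291568547007, 'cy': 238.66300781200914, 'tool_from_camera': array([[-8.18112594e-05, -3.04091997e-01,  9.52642667e-01,
        -1.63289551e-01],
       [ 4.68019193e-04, -9.52642577e-01, -3.04091928e-01,
         8.37624622e-02],
       [ 9.99999887e-01,  4.20976909e-04,  2.20257780e-04,
         4.52118513e-05],
       [ 0.00000000e+00,  0.00000000e+00,  0.00000000e+00,
         1.00000000e+00]])}
```

View pics/top0.png

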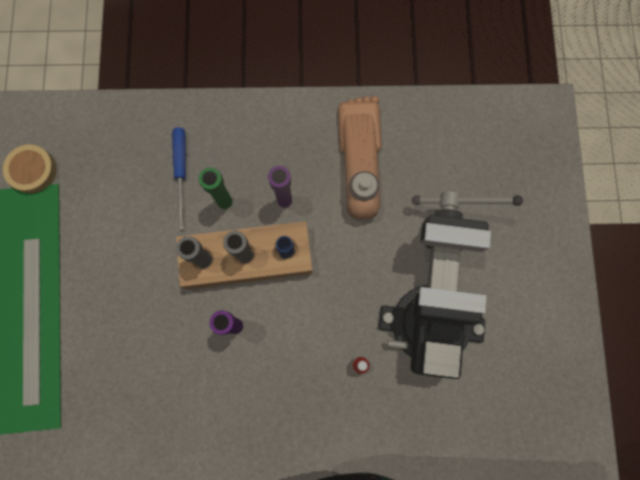

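View pics/scene0.png

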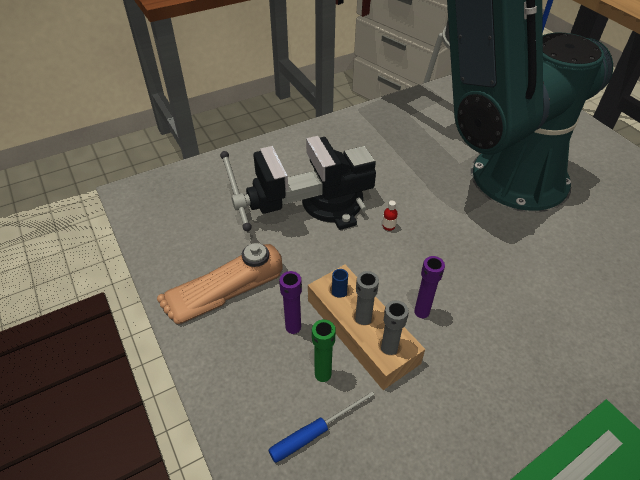

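The top view shows two grey tubes in the rack at (190,248) and (236,243). The look-alikes are green at (212,180) and purple at (280,178) and (222,322). The blue offcut is at (285,246), and the vise jaws are at about (457,235) and (452,302). The two greys in the rack are the targets, so I'll check them in a close crop.

```bash
python3 - <<'E'
import cv2,numpy as np
t=cv2.imread("pics/top0.png")
a=cv2.resize(t[218:293,170:320],None,fx=4,fy=4,interpolation=cv2.INTER_CUBIC)
b=cv2.resize(t[208:328,400:500],None,fx=4,fy=4,interpolation=cv2.INTER_CUBIC)[:,:]
s=cv2.resize(cv2.imread("pics/scene0.png")[120:200,240:390],None,fx=2.66,fy=2.66)
c=np.zeros((560,800,3),np.uint8); c[:300,:600]=a[:, :600]; 
c[80:560,400:800]=b; c[310:310+213,:399]=s[:213,:399]
c[:300,:400]=a[:,:400]
cv2.imwrite("pics/crop.png",c)
E
```

```text
(no output)
```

View pics/crop.png

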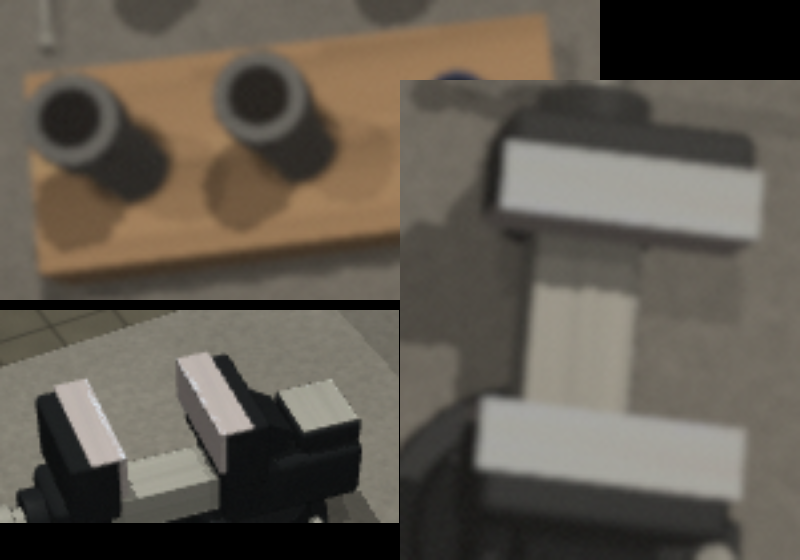

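```bash
python3 - <<'E'
from h import *
P=[atz("top",*p,0.16) for p in((187.5,248),(235.3,242.5))]
print("heads",np.round(P,4).tolist(),"dist",np.linalg.norm(P[0]-P[1]))
d=P[1]-P[0]; print("yaw of row",np.degrees(np.arctan2(d[1],d[0])), "radii",[np.hypot(*p[:2]) for p in P])
print("rack corners z.052",[atz("top",170+u/4,218+v/4,.052).round(4).tolist() for u,v in((25,75),(545,15),(40,268))])
J=[atz("top",400+(u-400)/4,208+(v-80)/4,.157) for u,v in((501,207),(760,240),(482,396),(746,430),(504,140),(763,170))]
print(np.round(J,4).tolist())
print("w",np.linalg.norm(J[0]-J[1]),np.linalg.norm(J[2]-J[3]))
m=(J[0]+J[1])/2;f=(J[2]+J[3])/2;print("mov",m,"fix",f,"gap",np.linalg.norm(m-f),"mid",(m+f)/2)
for p in P: print("scene px",proj("scene",p))
for p in J: print("scene px",proj("scene",p))
g=cv2.imread("pics/scene0.png")
for p in P+J:
    u,v=proj("scene",p); cv2.circle(g,(int(u*4),int(v*4)),6,(0,0,255),-1,shift=2) if 0 else None
g=cv2.resize(g[120:370,220:440],None,fx=2.4,fy=2.4,interpolation=cv2.INTER_CUBIC)
for p in P+J:
    u,v=proj("scene",p); cv2.drawMarker(g,(int((u-220)*2.4),int((v-120)*2.4)),(0,0,255),0,8)
cv2.imwrite("pics/sc.png",g)
E
```

```text
heads [[0.5731, 0.2612, 0.16], [0.5806, 0.1855, 0.16]] dist 0.07597764805891499
yaw of row -84.35262438138894 radii [np.float64(0.6298316035163655), np.float64(0.609540363497326)]
rack corners z.052 [[0.6143, 0.3078, 0.052], [0.6377, 0.0743, 0.052], [0.5273, 0.2985, 0.052]]
[[0.58, -0.1184, 0.157], [0.5646, -0.2217, 0.157], [0.5041, -0.1066, 0.157], [0.4887, -0.2101, 0.157], [0.6076, -0.1212, 0.157], [0.5932, -0.2252, 0.157]]
w 0.1044572528409932 0.10468296113562964
mov [ 0.57228838 -0.17004746  0.157     ] fix [ 0.49639532 -0.15835229  0.157     ] gap 0.07678889268145016 mid [ 0.53434185 -0.16419988  0.157     ]
scene px (np.float64(396.81283974665865), np.float64(310.2201254964335))
scene px (np.float64(367.6118410721343), np.float64(279.4120969311456))
scene px (np.float64(287.061105948637), np.float64(176.18247357072283))
scene px (np.float64(271.8932377373918), np.float64(146.04647361047037))
scene px (np.float64(322.5983359975959), np.float64(167.8894419260031))
scene px (np.float64(305.64997958824745), np.float64(138.66059161630923))
scene px (np.float64(274.165648058593), np.float64(179.70825170149018))
scene px (np.float64(259.02535985965477), np.float64(149.1252668579748))
```

View pics/sc.png

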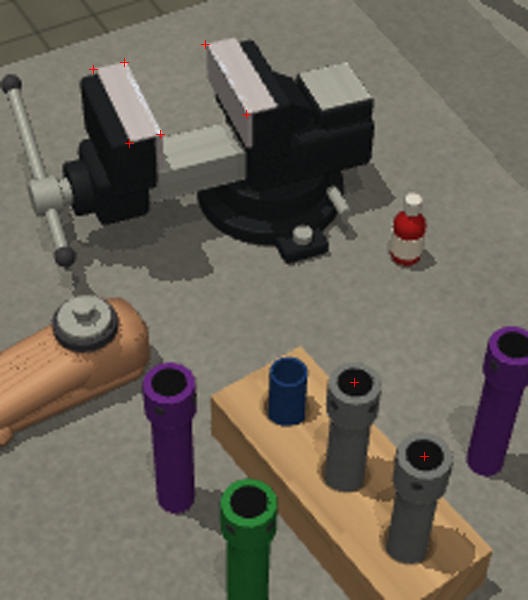

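The vise numbers agree with the description: the jaw width measures 104 mm and the gap about 77 mm. The two head tops project onto the heads in the scene view, and they are 76 mm apart, which matches the 75 mm hole spacing. Next I'll write a planning helper.

```bash
cat >> h.py <<'E'
A=np.array([.5731,.2612]);B=np.array([.5806,.1855]);V=np.array([.5343,-.1642])
def st():
    s=robot.sense(); R=np.array(s["eef_rot"]); y=np.degrees(np.arctan2(R[1,2],R[0,2]))
    print("t",round(s["time"],2),"tcp",np.round(s["tool_pos"],4),"yaw",round(y,1),"tilt",np.round(R[:2,0],4),"F",np.round(s["ft_force"],2),"w",round(s["grip_width"],4)); return s,R,y
def plan(x,y,z,yaw,n):
    s,R,y0=st(); d=(np.array([x,y,z])-s["tool_pos"])*100/n; sp=-(yaw-y0)/n
    print("per row spin",round(sp,2),"step",np.linalg.norm(d).round(2))
    for i in range(n):
        a=np.radians(y0-sp*i); Z=np.array([np.cos(a),np.sin(a),0]);X=np.array([0,0,-1.]);Y=np.cross(Z,X)
        print([round(float(v),2) for v in(d@X,d@Y,d@Z)],end="," if (i+1)%5 else "\n")
E
python3 - <<'E'
from h import *
plan(*B,.24,5.7,25)
E
```

```text
t 0.1 tcp [ 0.15   -0.5803  0.2219] yaw -75.5 tilt [-0.0002  0.0016] F [-0.27  0.08 -0.11] w 0.0875
per row spin -3.25 step 3.52
[-0.07, 2.43, -2.54],[-0.07, 2.57, -2.39],[-0.07, 2.71, -2.24],[-0.07, 2.83, -2.09],[-0.07, 2.94, -1.92]
[-0.07, 3.05, -1.75],[-0.07, 3.14, -1.58],[-0.07, 3.22, -1.4],[-0.07, 3.3, -1.21],[-0.07, 3.36, -1.02]
[-0.07, 3.41, -0.83],[-0.07, 3.46, -0.64],[-0.07, 3.49, -0.44],[-0.07, 3.51, -0.24],[-0.07, 3.51, -0.04]
[-0.07, 3.51, 0.16],[-0.07, 3.5, 0.36],[-0.07, 3.47, 0.55],[-0.07, 3.43, 0.75],[-0.07, 3.39, 0.94]
[-0.07, 3.33, 1.13],[-0.07, 3.26, 1.32],[-0.07, 3.18, 1.5],[-0.07, 3.09, 1.68],[-0.07, 2.99, 1.85]
```

Call:
servo_tool([
  [-0.3,2.4,-2.5],
  [-0.3,2.6,-2.4],
  [-0.3,2.7,-2.2],
  [-0.3,2.8,-2.1],
  [-0.3,2.9,-1.9],
], spin=[-3.3,-3.3,-3.3,-3.3,-3.3])

```text
time: 0.52
tool_pos: [0.2338, -0.4282, 0.2338]
eef_rot: [[-0.002, 0.856, 0.517], [0.002, 0.517, -0.856], [-1.0, -0.001, -0.003]]
ft_force: [0.1, 0.1, 0.3]
grip_width: 0.0878
```

Call:
servo_tool([
  [-0.1,3.1,-1.8],
  [-0.1,3.1,-1.6],
  [-0.1,3.2,-1.4],
  [-0.1,3.3,-1.2],
  [-0.1,3.4,-1.0],
], spin=[-3.3,-3.3,-3.3,-3.3,-3.3])

```text
time: 0.93
tool_pos: [0.3194, -0.2645, 0.2384]
eef_rot: [[-0.003, 0.665, 0.747], [0.004, 0.747, -0.665], [-1.0, 0.001, -0.005]]
ft_force: [1.3, -0.1, 0.0]
grip_width: 0.0876
```

Call:
servo_tool([
  [-0.1,3.4,-0.8],
  [-0.1,3.5,-0.6],
  [-0.1,3.5,-0.4],
  [-0.1,3.5,-0.2],
  [0,3.5,0],
], spin=[-3.3,-3.3,-3.3,-3.3,-3.3])

```text
time: 1.35
tool_pos: [0.4036, -0.1005, 0.2427]
eef_rot: [[-0.003, 0.413, 0.911], [0.004, 0.911, -0.413], [-1.0, 0.003, -0.004]]
ft_force: [1.2, -1.3, 0.2]
grip_width: 0.0876
```

```bash
python3 - <<'E'
from h import *
plan(*B,.24,5.7,10)
E
```

```text
t 1.35 tcp [ 0.4036 -0.1005  0.2427] yaw -24.4 tilt [-0.0029  0.0043] F [ 1.22 -1.27  0.16] w 0.0876
per row spin -3.01 step 3.36
[0.03, 3.34, 0.43],[0.03, 3.31, 0.61],[0.03, 3.27, 0.78],[0.03, 3.23, 0.95],[0.03, 3.17, 1.12]
[0.03, 3.11, 1.28],[0.03, 3.04, 1.44],[0.03, 2.96, 1.6],[0.03, 2.87, 1.75],[0.03, 2.77, 1.9]
```

Call:
servo_tool([
  [0,3.4,0.4],
  [0,3.3,0.6],
  [0,3.3,0.8],
  [0,3.3,1.0],
  [0,3.2,1.1],
], spin=[-3,-3,-3,-3,-3])

```text
time: 1.77
tool_pos: [0.4929, 0.0544, 0.2424]
eef_rot: [[-0.004, 0.148, 0.989], [0.004, 0.989, -0.148], [-1.0, 0.003, -0.005]]
ft_force: [0.3, -0.3, 0.9]
grip_width: 0.0878
```

Call:
servo_tool([
  [0,3.1,1.3],
  [0,3.1,1.5],
  [0,3.0,1.6],
  [0,2.9,1.8],
  [0,1.6,1.2],
], spin=[-3,-3,-3,-3,-3])

```text
time: 2.18
tool_pos: [0.5756, 0.1987, 0.2405]
eef_rot: [[-0.007, -0.13, 0.992], [0.004, 0.992, 0.13], [-1.0, 0.005, -0.006]]
ft_force: [0.6, 0.6, -0.2]
grip_width: 0.0874
```

```bash
python3 - <<'E'
from h import *
plan(*B,.24,5.7,2)
s,R,_=st()
im=snapshot("wrist"); cv2.imwrite("pics/w1.png",im[:,:,::-1])
T=np.eye(4);T[:3,:3]=R;T[:3,3]=s["tool_pos"];T=T@camera_model("wrist")["tool_from_camera"]
np.save("T1.npy",T)
E
```

```text
t 2.18 tcp [0.5756 0.1987 0.2405] yaw 7.4 tilt [-0.007   0.0043] F [ 0.56  0.63 -0.18] w 0.0874
per row spin 0.87 step 0.7
[0.02, -0.69, 0.16],[0.02, -0.68, 0.17],t 2.18 tcp [0.5756 0.1987 0.2405] yaw 7.4 tilt [-0.007   0.0043] F [ 0.56  0.63 -0.18] w 0.0874
```

View pics/w1.png

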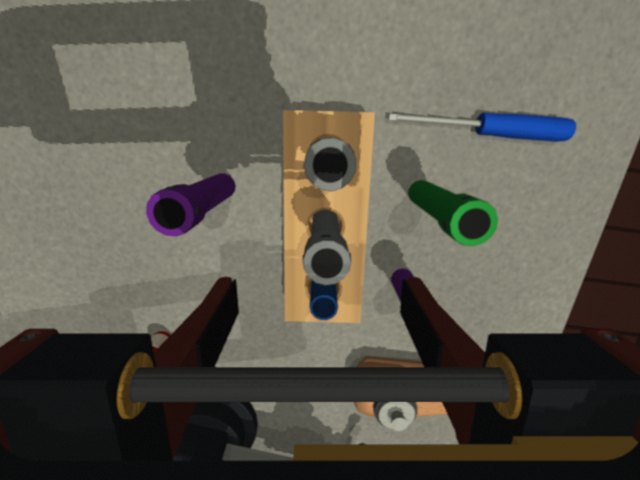

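The wrist view shows pylon B's head at (327,262), pylon A's head at (330,163) and the blue offcut at (323,303). The look-alikes stand to either side, clear of the fingers.

```bash
python3 - <<'E'
from h import *
T=np.load("T1.npy")
print(atz("wrist",327,262,.16,T),atz("wrist",330,163,.16,T))
for c in((172,212),(473,224)): print(atz("wrist",*c,.15,T))
plan(.5800,.1860,.20,5.7,5)
E
```

```text
[0.58279514 0.18696904 0.16      ] [0.57453397 0.26223665 0.16      ]
[0.4581384  0.20841807 0.15      ]
[0.69233094 0.22982129 0.15      ]
t 2.23 tcp [0.5772 0.2009 0.2403] yaw 7.7 tilt [-0.0057  0.0062] F [ 3.42  1.25 -0.11] w 0.0879
per row spin 0.4 step 0.86
[0.81, -0.3, 0.02],[0.81, -0.3, 0.02],[0.81, -0.3, 0.02],[0.81, -0.3, 0.02],[0.81, -0.3, 0.02]
```

Call:
servo_tool([
  [0.5,-0.5,0.2],
  [0.8,-0.4,0.2],
  [1.0,-0.3,0.1],
  [1.0,-0.3,0],
  [0.8,0,0],
], spin=[0.5,0.5,0.5,0.3,0.2])

```text
time: 2.65
tool_pos: [0.5836, 0.1847, 0.195]
eef_rot: [[-0.007, -0.095, 0.995], [0.005, 0.995, 0.095], [-1.0, 0.005, -0.006]]
ft_force: [-0.8, -0.1, -0.3]
grip_width: 0.088
```

```bash
sed -i 's/^A=.*/A=np.array([.5738,.2617]);B=np.array([.5817,.1863]);V=np.array([.5343,-.1642])/' h.py; python3 - <<'E'
from h import *
plan(*B,.128,5.7,5)
E
```

```text
t 2.65 tcp [0.5836 0.1847 0.195 ] yaw 5.5 tilt [-0.0069  0.0047] F [-0.81 -0.15 -0.31] w 0.088
per row spin -0.05 step 1.34
[1.34, 0.04, -0.03],[1.34, 0.04, -0.03],[1.34, 0.04, -0.03],[1.34, 0.04, -0.03],[1.34, 0.04, -0.03]
```

Call:
servo_tool([
  [1.4,0.1,-0.1],
  [1.5,0.1,-0.1],
  [1.4,0,0],
  [1.4,0,0],
  [1.0,0,0],
], spin=[0,0,0,0,0])

```text
time: 3.07
tool_pos: [0.5771, 0.1803, 0.1217]
eef_rot: [[-0.011, -0.084, 0.996], [0.003, 0.996, 0.084], [-1.0, 0.004, -0.011]]
ft_force: [-0.4, -0.9, 0.6]
grip_width: 0.0878
```

```bash
python3 - <<'E'
from h import *
plan(*B,.128,5.7,2)
E
```

```text
t 3.07 tcp [0.5771 0.1803 0.1217] yaw 4.8 tilt [-0.011   0.0034] F [-0.39 -0.9   0.64] w 0.0878
per row spin -0.43 step 0.49
[-0.32, 0.28, 0.25],[-0.32, 0.28, 0.26],
```

Call:
servo_tool([
  [-0.3,0.3,0.25],
  [-0.2,0.2,0.2],
  [0,0,0],
  [0,0,0],
  [0,0,0],
], spin=[-0.5,-0.4,0,0,0])

```text
time: 3.48
tool_pos: [0.5797, 0.1839, 0.1252]
eef_rot: [[-0.015, -0.098, 0.995], [0.003, 0.995, 0.098], [-1.0, 0.004, -0.015]]
ft_force: [0.4, 0.4, -0.1]
grip_width: 0.088
```

```bash
python3 - <<'E'
from h import *
plan(*B,.128,5.7,2)
E
```

```text
t 3.48 tcp [0.5797 0.1839 0.1252] yaw 5.6 tilt [-0.0155  0.0025] F [ 0.38  0.42 -0.14] w 0.088
per row spin -0.03 step 0.21
[-0.14, 0.11, 0.11],[-0.14, 0.11, 0.11],
```

Call:
servo_tool([
  [-0.2,0.1,0.1],
  [0,0.1,0.1],
  [0,0,0],
  [0,0,0],
  [0,0,0],
], spin=[0,0,0,0,0], fingers=3.0)

```text
time: 3.9
tool_pos: [0.5835, 0.187, 0.13]
eef_rot: [[-0.011, -0.098, 0.995], [0.003, 0.995, 0.098], [-1.0, 0.005, -0.01]]
ft_force: [0.5, -0.2, 0.8]
grip_width: 0.0579
```

```bash
python3 - <<'E'
from h import *
plan(*B,.128,5.7,2)
E
```

```text
t 3.9 tcp [0.5835 0.187  0.13  ] yaw 5.7 tilt [-0.0106  0.0035] F [ 0.52 -0.18  0.82] w 0.0579
per row spin -0.02 step 0.14
[0.1, -0.03, -0.09],[0.1, -0.03, -0.09],
```

Call:
servo_tool([
  [0.1,0,-0.1],
  [0,0,0],
  [0,0,0],
  [0,0,0],
  [0,0,0],
], spin=[0,0,0,0,0])

```text
time: 4.32
tool_pos: [0.5825, 0.1869, 0.129]
eef_rot: [[-0.01, -0.098, 0.995], [0.004, 0.995, 0.099], [-1.0, 0.005, -0.01]]
ft_force: [-0.3, -0.6, 0.5]
grip_width: 0.0376
```

Call:
servo_tool([
  [0,0,0],
  [0,0,0],
  [-0.1,0,0],
  [-0.3,0,0],
  [-0.6,0,0],
], spin=[0,0,0,0,0])

```text
time: 4.73
tool_pos: [0.5799, 0.1863, 0.1367]
eef_rot: [[-0.016, -0.098, 0.995], [0.002, 0.995, 0.098], [-1.0, 0.004, -0.016]]
ft_force: [0.0, -0.1, -3.7]
grip_width: 0.0375
```

Call:
servo_tool([
  [-1.0,0,0.1],
  [-1.1,0,0.1],
  [-1.2,0,0],
  [-1.2,0,0],
  [-1.0,0,0],
], spin=[0,0,0,0,0])

```text
time: 5.15
tool_pos: [0.5816, 0.186, 0.1954]
eef_rot: [[-0.021, -0.098, 0.995], [0.001, 0.995, 0.098], [-1.0, 0.003, -0.02]]
ft_force: [0.6, 0.2, -3.7]
grip_width: 0.0372
```

Call:
servo_tool([
  [-0.5,0,0],
  [0,0,0],
  [0,0,0],
  [0,0,0],
  [0,0,0],
], spin=[0,0,0,0,0])

```text
time: 5.57
tool_pos: [0.5834, 0.1864, 0.2051]
eef_rot: [[-0.015, -0.098, 0.995], [0.003, 0.995, 0.098], [-1.0, 0.004, -0.014]]
ft_force: [-0.4, 1.1, -4.4]
grip_width: 0.0374
```

Call:
servo_tool([
  [0,0,0],
  [0,0,0],
  [0,0,0],
  [0,0,0],
  [0,0,0],
], spin=[0,0,0,0,0])

```text
time: 5.98
tool_pos: [0.5817, 0.186, 0.2025]
eef_rot: [[-0.02, -0.098, 0.995], [0.002, 0.995, 0.098], [-1.0, 0.004, -0.019]]
ft_force: [-0.7, -0.4, -3.7]
grip_width: 0.0376
```

```bash
python3 - <<'E'
from h import *
plan(.5825,.1869,.129,5.7,10)
f=[]
for i in range(6): snapshot("top"); f.append(robot.sense()["ft_force"])
print(np.round(f,2), np.mean(f,0)); s,_,_=st()
cv2.imwrite("pics/s2.png",snapshot("scene")[200:400,260:480,::-1])
E
```

```text
t 5.98 tcp [0.5817 0.186  0.2025] yaw 5.6 tilt [-0.0197  0.0016] F [-0.74 -0.4  -3.73] w 0.0376
per row spin -0.01 step 0.74
[0.74, 0.01, 0.01],[0.74, 0.01, 0.01],[0.74, 0.01, 0.01],[0.74, 0.01, 0.01],[0.74, 0.01, 0.01]
[0.74, 0.01, 0.01],[0.74, 0.01, 0.01],[0.74, 0.01, 0.01],[0.74, 0.01, 0.01],[0.74, 0.01, 0.01]
[[ 0.09  0.31 -4.98]
 [ 0.33 -0.38 -3.82]
 [-0.68 -0.35 -4.22]
 [ 0.36 -0.4  -4.19]
 [ 0.01 -0.06 -3.66]
 [-0.55  0.43 -4.09]] [-0.07504056 -0.07505219 -4.16032497]
t 6.28 tcp [0.5819 0.1861 0.2029] yaw 5.6 tilt [-0.019   0.0018] F [-0.55  0.43 -4.09] w 0.0379
```

B weighs about 4.1 N, so it should be the heavier one (A can't exceed 0.45 kg), but I still have to lift both. I'll lower it back now.

Call:
servo_tool([
  [0.6,0,0.05],
  [1.0,0,0.05],
  [1.2,0,0],
  [1.2,0,0],
  [1.0,0,0],
], spin=[0,0,0,0,0])

```text
time: 6.75
tool_pos: [0.5843, 0.1867, 0.1516]
eef_rot: [[-0.013, -0.098, 0.995], [0.003, 0.995, 0.098], [-1.0, 0.004, -0.013]]
ft_force: [0.7, -0.1, -4.4]
grip_width: 0.0375
```

```bash
python3 - <<'E'
from h import *
plan(.5825,.1869,.129,5.7,5)
E
```

```text
t 6.75 tcp [0.5843 0.1867 0.1516] yaw 5.6 tilt [-0.0129  0.0029] F [ 0.65 -0.08 -4.36] w 0.0375
per row spin -0.01 step 0.45
[0.45, 0.01, -0.04],[0.45, 0.01, -0.04],[0.45, 0.01, -0.04],[0.45, 0.01, -0.04],[0.45, 0.01, -0.04]
```

Call:
servo_tool([
  [0.7,0,-0.1],
  [0.5,0,0],
  [0.4,0,0],
  [0.3,0,0],
  [0,0,0],
], spin=[0,0,0,0,0])

```text
time: 7.17
tool_pos: [0.5821, 0.1865, 0.1292]
eef_rot: [[-0.016, -0.098, 0.995], [0.002, 0.995, 0.098], [-1.0, 0.004, -0.015]]
ft_force: [0.2, -0.1, -4.1]
grip_width: 0.0379
```

Call:
servo_tool([
  [0.2,0,0],
  [0.1,0,0],
  [0,0,0],
  [0,0,0],
  [0,0,0],
], spin=[0,0,0,0,0])

```text
time: 7.58
tool_pos: [0.5833, 0.1869, 0.1294]
eef_rot: [[-0.012, -0.099, 0.995], [0.003, 0.995, 0.099], [-1.0, 0.004, -0.012]]
ft_force: [0.5, 0.4, -4.1]
grip_width: 0.0374
```

Call:
servo_tool([
  [0.1,0,0],
  [0.1,0,0],
  [0.1,0,0],
  [0,0,0],
  [0,0,0],
], spin=[0,0,0,0,0])

```text
time: 8.0
tool_pos: [0.5839, 0.1872, 0.129]
eef_rot: [[-0.01, -0.099, 0.995], [0.004, 0.995, 0.099], [-1.0, 0.005, -0.01]]
ft_force: [0.0, 0.7, -4.4]
grip_width: 0.0376
```

Call:
servo_tool([
  [0.2,0,0],
  [0.2,0,0],
  [0.2,0,0],
  [0,0,0],
  [0,0,0],
], spin=[0,0,0,0,0])

```text
time: 8.42
tool_pos: [0.5848, 0.1875, 0.1294]
eef_rot: [[-0.007, -0.099, 0.995], [0.004, 0.995, 0.099], [-1.0, 0.005, -0.007]]
ft_force: [1.5, 0.2, -4.4]
grip_width: 0.0375
```

Call:
servo_tool([
  [0.4,0,-0.1],
  [0.4,0,0],
  [0,0,0],
  [0,0,0],
  [0,0,0],
], spin=[0,0,0,0,0])

```text
time: 8.83
tool_pos: [0.5876, 0.1885, 0.1286]
eef_rot: [[0.002, -0.099, 0.995], [0.007, 0.995, 0.099], [-1.0, 0.006, 0.003]]
ft_force: [0.0, -0.3, -3.9]
grip_width: 0.0376
```

```bash
python3 - <<'E'
from h import *
for i in range(3):
  s,_,_=st(); print(np.round(s["joints"],4),np.round(s["qvel"],3)); a=snapshot("scene")
cv2.imwrite("pics/s3.png",cv2.resize(a[250:400,320:440,::-1],None,fx=4,fy=4))
E
```

```text
t 8.83 tcp [0.5876 0.1885 0.1286] yaw 5.7 tilt [0.0021 0.0066] F [ 0.03 -0.34 -3.9 ] w 0.0376
[0.1948 0.4747 1.5773 0.0068 1.0863 0.0924] [ 0.001  0.007  0.006  0.001 -0.006 -0.001]
t 8.88 tcp [0.5875 0.1885 0.1283] yaw 5.7 tilt [0.0018 0.0065] F [-0.51 -0.66 -3.55] w 0.0378
[0.1948 0.475  1.5775 0.0069 1.0861 0.0924] [-0.     0.007 -0.    -0.    -0.002  0.   ]
t 8.93 tcp [0.5875 0.1885 0.1282] yaw 5.7 tilt [0.0015 0.0065] F [ 0.23 -0.64 -4.05] w 0.0378
[0.1948 0.4752 1.5775 0.0069 1.0861 0.0924] [0.001 0.003 0.    0.001 0.002 0.   ]
```

View pics/s3.png

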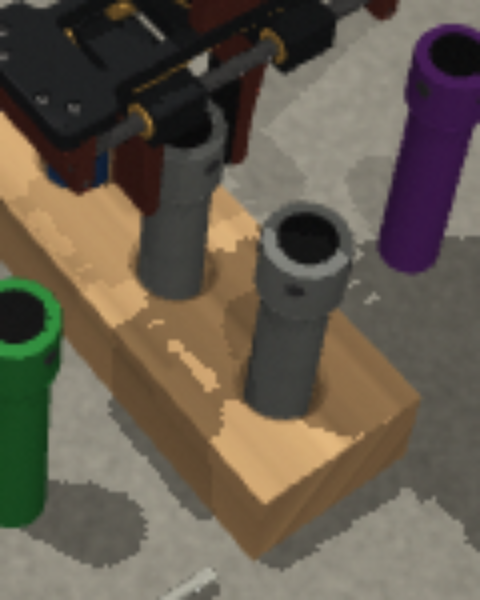

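Call:
servo_tool([
  [0,0,0],
  [0,0,0],
  [0,0,0],
  [0,0,0],
  [0.3,0,-0.3],
], spin=[0,0,0,0,0])

```text
time: 9.4
tool_pos: [0.5867, 0.1887, 0.1276]
eef_rot: [[0.005, -0.099, 0.995], [0.007, 0.995, 0.099], [-1.0, 0.007, 0.006]]
ft_force: [-4.0, -0.4, 34.8]
grip_width: 0.0376
```

```bash
python3 - <<'E'
from h import *
for i in range(5):
  s,_,_=st(); print(np.round(s["joints"],4),np.round(s["tau"],1)); a=snapshot("scene")
E
```

```text
t 9.4 tcp [0.5867 0.1887 0.1276] yaw 5.7 tilt [0.0049 0.0073] F [-4.02 -0.43 34.76] w 0.0376
[0.1952 0.4734 1.5827 0.0071 1.0793 0.0929] [ -0.6 -34.6 -16.3   0.   -2.2   0. ]
t 9.45 tcp [0.5862 0.1887 0.1276] yaw 5.7 tilt [0.0049 0.0073] F [-3.35 -0.49 14.75] w 0.0377
[0.1954 0.4727 1.5838 0.0071 1.0789 0.0928] [ -0.5 -45.5 -21.4   0.1  -1.5   0. ]
t 9.5 tcp [0.5862 0.1886 0.1277] yaw 5.7 tilt [0.0049 0.0073] F [-3.26 -0.94 14.41] w 0.0377
[0.1954 0.4727 1.5837 0.007  1.079  0.0928] [ -0.2 -46.8 -20.9   0.1  -1.4   0. ]
t 9.55 tcp [0.5862 0.1886 0.1276] yaw 5.7 tilt [0.0048 0.0072] F [-2.16 -0.38 14.43] w 0.0374
[0.1952 0.4727 1.5837 0.007  1.0791 0.0928] [ -0.2 -46.7 -20.9   0.1  -1.4   0. ]
t 9.6 tcp [0.5862 0.1886 0.1276] yaw 5.7 tilt [0.0047 0.0072] F [-2.66 -1.5  15.22] w 0.0376
[0.1953 0.4727 1.5837 0.007  1.0791 0.0928] [ -0.2 -46.7 -20.9   0.1  -1.4   0. ]
```

B is seated: pushing down gave an upward force of about +15 N. I'll open the fingers and move on to A.

Call:
servo_tool([
  [0,0,0],
  [0,0,0],
  [0,0,0],
  [0,0,0],
  [0,0,0],
], spin=[0,0,0,0,0], fingers=7.0)

```text
time: 10.07
tool_pos: [0.5885, 0.189, 0.1293]
eef_rot: [[0.011, -0.099, 0.995], [0.008, 0.995, 0.099], [-1.0, 0.007, 0.011]]
ft_force: [-0.4, -0.2, -0.1]
grip_width: 0.067
```

Call:
servo_tool([
  [0,0,0],
  [-0.6,0,0],
  [-1.2,0,0],
  [-1.8,0,0],
  [-1.8,0,0],
], spin=[0,0,0,0,0])

```text
time: 10.48
tool_pos: [0.5845, 0.1878, 0.1814]
eef_rot: [[0.0, -0.099, 0.995], [0.006, 0.995, 0.099], [-1.0, 0.006, 0.001]]
ft_force: [-0.0, -0.5, 0.6]
grip_width: 0.07
```

```bash
python3 - <<'E'
from h import *
plan(.5745,.262,.18,5.7,5)
E
```

```text
t 10.48 tcp [0.5845 0.1878 0.1814] yaw 5.7 tilt [0.0003 0.0062] F [-0.03 -0.47  0.62] w 0.07
per row spin -0.0 step 1.5
[0.03, 1.5, -0.05],[0.03, 1.5, -0.05],[0.03, 1.5, -0.05],[0.03, 1.5, -0.05],[0.03, 1.5, -0.05]
```

Call:
servo_tool([
  [-0.2,1.0,0],
  [0,1.9,-0.1],
  [0,2.0,-0.1],
  [0,1.6,0],
  [0,0.9,0],
], spin=[0,0,0,0,0])

```text
time: 10.9
tool_pos: [0.5788, 0.2648, 0.1916]
eef_rot: [[0.012, -0.094, 0.995], [0.009, 0.996, 0.094], [-1.0, 0.008, 0.012]]
ft_force: [-0.5, 0.1, -0.0]
grip_width: 0.07
```

Call:
servo_tool([
  [0,0,0],
  [0,0,0],
  [0,0,0],
  [0,0,0],
  [0,0,0],
], spin=[0,0,0,0,0])

```text
time: 11.32
tool_pos: [0.5778, 0.2662, 0.1911]
eef_rot: [[0.011, -0.097, 0.995], [0.009, 0.995, 0.097], [-1.0, 0.008, 0.011]]
ft_force: [0.1, -0.2, 1.1]
grip_width: 0.0699
```

```bash
python3 - <<'E'
from h import *
plan(.5745,.262,.128,5.7,5)
E
```

```text
t 11.32 tcp [0.5778 0.2662 0.1911] yaw 5.6 tilt [0.0107 0.0087] F [ 0.12 -0.23  1.08] w 0.0699
per row spin -0.03 step 1.27
[1.26, -0.08, -0.07],[1.26, -0.08, -0.07],[1.26, -0.08, -0.07],[1.26, -0.08, -0.07],[1.26, -0.08, -0.07]
```

Call:
servo_tool([
  [1.3,-0.1,-0.1],
  [1.3,-0.1,-0.1],
  [1.3,-0.1,-0.1],
  [1.2,-0.1,0],
  [0.7,0,0],
], spin=[0,0,0,0,0])

```text
time: 11.73
tool_pos: [0.5787, 0.2592, 0.1334]
eef_rot: [[0.016, -0.093, 0.996], [0.009, 0.996, 0.093], [-1.0, 0.008, 0.016]]
ft_force: [-1.2, 0.2, -0.4]
grip_width: 0.0702
```

Call:
servo_tool([
  [0,0,0],
  [0,0,0],
  [0,0,0],
  [0,0,0],
  [0,0,0],
], spin=[0,0,0,0,0])

```text
time: 12.15
tool_pos: [0.5788, 0.2575, 0.1331]
eef_rot: [[0.014, -0.091, 0.996], [0.009, 0.996, 0.091], [-1.0, 0.007, 0.015]]
ft_force: [0.1, -0.5, 0.8]
grip_width: 0.0701
```

Call:
servo_tool([
  [0.5,0.5,-0.4],
  [0.3,0.2,-0.2],
  [0,0,0],
  [0,0,0],
  [0,0,0],
], spin=[0,0,0,0,0], fingers=5.5)

```text
time: 12.57
tool_pos: [0.5723, 0.2656, 0.1258]
eef_rot: [[0.017, -0.092, 0.996], [0.01, 0.996, 0.091], [-1.0, 0.008, 0.018]]
ft_force: [-0.3, -0.8, -0.0]
grip_width: 0.0553
```

```bash
python3 - <<'E'
from h import *
plan(.5745,.262,.128,5.7,1)
E
```

```text
t 12.57 tcp [0.5723 0.2656 0.1258] yaw 5.2 tilt [0.0167 0.0096] F [-0.26 -0.81 -0.01] w 0.0553
per row spin -0.46 step 0.47
[-0.22, -0.38, 0.19],
```

Call:
servo_tool([
  [-0.2,-0.4,0.2],
  [0,0,0],
  [0,0,0],
  [0,0,0],
  [0,0,0],
], spin=[0,0,0,0,0], fingers=3.0)

```text
time: 12.98
tool_pos: [0.5751, 0.2612, 0.1281]
eef_rot: [[0.017, -0.091, 0.996], [0.01, 0.996, 0.091], [-1.0, 0.008, 0.018]]
ft_force: [-0.0, -0.1, -0.4]
grip_width: 0.0375
```

Call:
servo_tool([
  [0,0,0],
  [0,0,0],
  [0,0,0],
  [-0.3,0,0],
  [-0.8,0,0],
], spin=[0,0,0,0,0])

```text
time: 13.4
tool_pos: [0.5735, 0.2606, 0.1378]
eef_rot: [[0.013, -0.091, 0.996], [0.009, 0.996, 0.091], [-1.0, 0.007, 0.014]]
ft_force: [-0.7, -0.5, -0.7]
grip_width: 0.0376
```

```bash
python3 - <<'E'
from h import *
st()
E
```

```text
t 13.4 tcp [0.5735 0.2606 0.1378] yaw 5.2 tilt [0.0133 0.0085] F [-0.7  -0.45 -0.66] w 0.0376
```

Gripped at TCP z 0.128. I'll lift it clear and weigh it.

Call:
servo_tool([
  [-1.0,0,0],
  [-1.1,0,0],
  [-1.2,0,0],
  [-1.2,0,0],
  [-1.0,0,0],
], spin=[0,0,0,0,0])

```text
time: 13.82
tool_pos: [0.5722, 0.2599, 0.1984]
eef_rot: [[0.013, -0.091, 0.996], [0.008, 0.996, 0.091], [-1.0, 0.007, 0.013]]
ft_force: [0.1, 0.3, -1.1]
grip_width: 0.037
```

Call:
servo_tool([
  [-0.6,0,0],
  [0,0,0],
  [0,0,0],
  [0,0,0],
  [0,0,0],
], spin=[0,0,0,0,0])

```text
time: 14.23
tool_pos: [0.574, 0.2605, 0.2099]
eef_rot: [[0.02, -0.091, 0.996], [0.01, 0.996, 0.091], [-1.0, 0.008, 0.021]]
ft_force: [-0.8, 0.6, -2.1]
grip_width: 0.0376
```

Call:
servo_tool([
  [0,0,0],
  [0,0,0],
  [0,0,0],
  [0,0,0],
  [0,0,0],
], spin=[0,0,0,0,0])

```text
time: 14.65
tool_pos: [0.5725, 0.26, 0.2071]
eef_rot: [[0.015, -0.091, 0.996], [0.009, 0.996, 0.091], [-1.0, 0.007, 0.016]]
ft_force: [0.1, 0.4, -1.2]
grip_width: 0.0375
```

```bash
python3 - <<'E'
from h import *
f=[]
for i in range(6): a=snapshot("scene"); f.append(robot.sense()["ft_force"])
print(np.round(np.array(f)[:,2],2), np.mean(f,0))
cv2.imwrite("pics/s4.png",cv2.resize(a[220:400,320:440,::-1],None,fx=2.5,fy=2.5))
plan(.5751,.2612,.128,5.2,5)
E
```

```text
[-1.12 -0.46  0.2  -1.03 -1.23 -0.89] [ 0.09531651 -0.01463267 -0.75670819]
t 14.95 tcp [0.5727 0.26   0.2075] yaw 5.2 tilt [0.0156 0.009 ] F [ 0.23 -0.02 -0.89] w 0.0375
per row spin 0.01 step 1.59
[1.59, 0.02, 0.05],[1.59, 0.02, 0.05],[1.59, 0.02, 0.05],[1.59, 0.02, 0.05],[1.59, 0.02, 0.05]
```

View pics/s4.png

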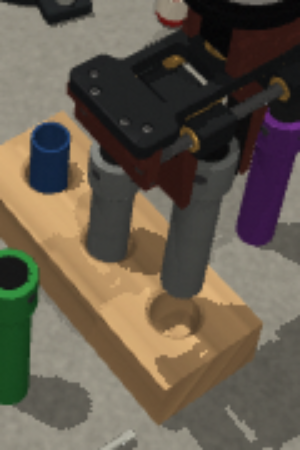

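A is lifted clear of its hole, with the hole visible below it and B upright in the middle hole. A weighs about 0.9 N against B's 4.1 N, so B is the heavier. I'll lower A back.

Call:
servo_tool([
  [0.8,0,0.05],
  [1.2,0,0.05],
  [1.3,0,0.05],
  [1.3,0,0],
  [1.0,0,0],
], spin=[0,0,0,0,0])

```text
time: 15.37
tool_pos: [0.5769, 0.2614, 0.1495]
eef_rot: [[0.02, -0.091, 0.996], [0.011, 0.996, 0.091], [-1.0, 0.009, 0.021]]
ft_force: [-0.4, -0.4, -1.0]
grip_width: 0.0376
```

```bash
python3 - <<'E'
from h import *
plan(.5751,.2612,.128,5.2,5)
E
```

```text
t 15.37 tcp [0.5769 0.2614 0.1495] yaw 5.2 tilt [0.0204 0.0107] F [-0.37 -0.41 -1.02] w 0.0376
per row spin 0.01 step 0.43
[0.43, -0.0, -0.04],[0.43, -0.0, -0.04],[0.43, -0.0, -0.04],[0.43, -0.0, -0.04],[0.43, -0.0, -0.04]
```

Call:
servo_tool([
  [0.6,0,-0.1],
  [0.5,0,-0.1],
  [0.5,0,0],
  [0.3,0,0],
  [0.2,0,0],
], spin=[0,0,0,0,0])

```text
time: 15.78
tool_pos: [0.5742, 0.2613, 0.1273]
eef_rot: [[0.018, -0.092, 0.996], [0.01, 0.996, 0.091], [-1.0, 0.009, 0.019]]
ft_force: [-6.2, -2.1, 19.0]
grip_width: 0.0375
```

Call:
servo_tool([
  [0,0,0],
  [0,0,0],
  [0,0,0],
  [0,0,0],
  [0.3,0,0],
], spin=[0,0,0,0,0])

```text
time: 16.2
tool_pos: [0.5762, 0.2622, 0.127]
eef_rot: [[0.023, -0.092, 0.996], [0.012, 0.996, 0.092], [-1.0, 0.01, 0.024]]
ft_force: [-6.1, -1.4, 33.4]
grip_width: 0.0379
```

```bash
python3 - <<'E'
from h import *
for i in range(4): st(); snapshot("top")
E
```

```text
t 16.2 tcp [0.5762 0.2622 0.127 ] yaw 5.3 tilt [0.023  0.0121] F [-6.08 -1.36 33.36] w 0.0379
t 16.25 tcp [0.5762 0.2623 0.1271] yaw 5.3 tilt [0.023  0.0122] F [-1.25 -0.61  7.39] w 0.0373
t 16.3 tcp [0.5762 0.2623 0.1271] yaw 5.3 tilt [0.0228 0.0121] F [-1.28 -0.2   7.31] w 0.0379
t 16.35 tcp [0.5762 0.2622 0.1271] yaw 5.3 tilt [0.0229 0.0121] F [-1.29 -0.52  6.44] w 0.0376
```

A is seated. I'll release it, rise and return to B.

Call:
servo_tool([
  [0,0,0],
  [0,0,0],
  [0,0,0],
  [0,0,0],
  [0,0,0],
], spin=[0,0,0,0,0], fingers=7.0)

```text
time: 16.82
tool_pos: [0.5768, 0.2623, 0.1266]
eef_rot: [[0.024, -0.092, 0.995], [0.012, 0.996, 0.092], [-1.0, 0.01, 0.025]]
ft_force: [0.3, 0.1, 0.1]
grip_width: 0.0672
```

Call:
servo_tool([
  [0,0,0],
  [-0.6,0,0],
  [-1.2,0,0],
  [-1.8,0,0],
  [-1.8,0,0],
], spin=[0,0,0,0,0])

```text
time: 17.23
tool_pos: [0.5722, 0.2605, 0.179]
eef_rot: [[0.014, -0.092, 0.996], [0.009, 0.996, 0.091], [-1.0, 0.008, 0.015]]
ft_force: [-0.4, -0.4, 0.3]
grip_width: 0.0699
```

```bash
python3 - <<'E'
from h import *
plan(.583,.187,.185,5.7,5)
E
```

```text
t 17.23 tcp [0.5722 0.2605 0.179 ] yaw 5.2 tilt [0.0143 0.0092] F [-0.35 -0.35  0.29] w 0.0699
per row spin -0.09 step 1.49
[-0.12, -1.48, 0.08],[-0.12, -1.48, 0.08],[-0.12, -1.48, 0.08],[-0.12, -1.48, 0.07],[-0.12, -1.48, 0.07]
```

Call:
servo_tool([
  [-0.2,-1.0,0],
  [-0.1,-1.8,0.1],
  [-0.1,-1.9,0.1],
  [0,-1.5,0.1],
  [0,-0.8,0.1],
], spin=[0,0,0,0,0])

```text
time: 17.65
tool_pos: [0.5862, 0.1897, 0.1905]
eef_rot: [[0.026, -0.096, 0.995], [0.012, 0.995, 0.096], [-1.0, 0.01, 0.027]]
ft_force: [-0.5, 0.3, -0.2]
grip_width: 0.07
```

Call:
servo_tool([
  [0,0,0],
  [0,0,0],
  [0,0,0],
  [0,0,0],
  [0,0,0],
], spin=[0,0,0,0,0])

```text
time: 18.07
tool_pos: [0.586, 0.1881, 0.1904]
eef_rot: [[0.026, -0.093, 0.995], [0.012, 0.996, 0.093], [-1.0, 0.01, 0.027]]
ft_force: [-0.7, -0.8, -0.1]
grip_width: 0.0699
```

```bash
python3 - <<'E'
from h import *
plan(.5850,.1875,.128,5.7,5)
s,R,_=st()
im=snapshot("wrist"); cv2.imwrite("pics/w2.png",im[100:480,160:500,::-1])
E
```

```text
t 18.07 tcp [0.586  0.1881 0.1904] yaw 5.3 tilt [0.0259 0.0124] F [-0.69 -0.76 -0.05] w 0.0699
per row spin -0.07 step 1.25
[1.25, -0.01, -0.02],[1.25, -0.01, -0.02],[1.25, -0.01, -0.02],[1.25, -0.01, -0.02],[1.25, -0.01, -0.02]
t 18.07 tcp [0.586  0.1881 0.1904] yaw 5.3 tilt [0.0259 0.0124] F [-0.69 -0.76 -0.05] w 0.0699
```

View pics/w2.png

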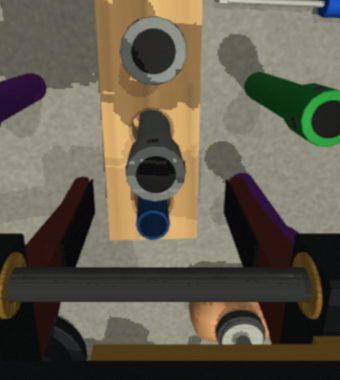

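Both pylons are upright in their holes, with B at about (156,172) in the crop, centred between the fingers. Descending on B.

Call:
servo_tool([
  [1.3,0,-0.1],
  [1.3,0,-0.1],
  [1.4,0,0],
  [1.3,0,0],
  [0.7,0,0],
], spin=[0,0,0,0,0])

```text
time: 18.53
tool_pos: [0.5874, 0.1924, 0.1306]
eef_rot: [[0.032, -0.098, 0.995], [0.014, 0.995, 0.097], [-0.999, 0.011, 0.033]]
ft_force: [-0.8, -0.3, 0.4]
grip_width: 0.0701
```

Call:
servo_tool([
  [0,0,0],
  [0,0,0],
  [0,0,0],
  [0,0,0],
  [0,0,0],
], spin=[0,0,0,0,0], fingers=5.2)

```text
time: 18.95
tool_pos: [0.5868, 0.1936, 0.1302]
eef_rot: [[0.03, -0.099, 0.995], [0.014, 0.995, 0.099], [-0.999, 0.011, 0.031]]
ft_force: [0.6, 0.0, 1.1]
grip_width: 0.0523
```

```bash
python3 - <<'E'
from h import *
plan(.584,.1872,.1285,5.7,1)
E
```

```text
t 18.95 tcp [0.5868 0.1936 0.1302] yaw 5.7 tilt [0.0297 0.0142] F [0.58 0.05 1.12] w 0.0523
per row spin -0.03 step 0.72
[0.17, -0.61, -0.34],
```

Call:
servo_tool([
  [0.3,-0.6,-0.3],
  [0,0,0],
  [0,0,0],
  [0,0,0],
  [0,0,0],
], spin=[0,0,0,0,0])

```text
time: 19.37
tool_pos: [0.5854, 0.1865, 0.1287]
eef_rot: [[0.033, -0.099, 0.995], [0.015, 0.995, 0.098], [-0.999, 0.011, 0.034]]
ft_force: [-1.0, -0.2, 0.6]
grip_width: 0.0524
```

```bash
python3 - <<'E'
from h import *
plan(.584,.1872,.1285,5.7,1)
E
```

```text
t 19.37 tcp [0.5854 0.1865 0.1287] yaw 5.7 tilt [0.0331 0.0147] F [-1.05 -0.22  0.6 ] w 0.0524
per row spin -0.05 step 0.16
[0.02, 0.08, -0.13],
```

Call:
servo_tool([
  [0,0,0],
  [0,0,0],
  [0,0,0],
  [0,0,0],
  [0,0,0],
], spin=[0,0,0,0,0], fingers=3.0)

```text
time: 19.78
tool_pos: [0.5849, 0.1865, 0.1289]
eef_rot: [[0.032, -0.099, 0.995], [0.015, 0.995, 0.098], [-0.999, 0.011, 0.033]]
ft_force: [0.3, -0.1, 0.5]
grip_width: 0.0378
```

Call:
servo_tool([
  [0,0,0],
  [0,0,0],
  [-0.3,0,0],
  [-0.8,0,0],
  [-1.2,0,0],
], spin=[0,0,0,0,0])

```text
time: 20.2
tool_pos: [0.5811, 0.1856, 0.149]
eef_rot: [[0.024, -0.099, 0.995], [0.013, 0.995, 0.099], [-1.0, 0.011, 0.025]]
ft_force: [-0.9, -0.8, -3.9]
grip_width: 0.038
```

```bash
python3 - <<'E'
from h import *
plan(.584,.187,.32,5.7,10)
E
```

```text
t 20.2 tcp [0.5811 0.1856 0.149 ] yaw 5.7 tilt [0.0243 0.013 ] F [-0.86 -0.85 -3.94] w 0.038
per row spin -0.0 step 1.71
[-1.71, 0.01, 0.03],[-1.71, 0.01, 0.03],[-1.71, 0.01, 0.03],[-1.71, 0.01, 0.03],[-1.71, 0.01, 0.03]
[-1.71, 0.01, 0.03],[-1.71, 0.01, 0.03],[-1.71, 0.01, 0.03],[-1.71, 0.01, 0.03],[-1.71, 0.01, 0.03]
```

Call:
servo_tool([
  [-1.4,0,0.1],
  [-1.5,0,0.1],
  [-1.6,0,0],
  [-1.8,0,0],
  [-1.8,0,0],
], spin=[0,0,0,0,0])

```text
time: 20.62
tool_pos: [0.5771, 0.1839, 0.2309]
eef_rot: [[0.014, -0.099, 0.995], [0.011, 0.995, 0.099], [-1.0, 0.01, 0.015]]
ft_force: [0.2, -0.2, -4.1]
grip_width: 0.0375
```

Call:
servo_tool([
  [-1.8,0,0],
  [-1.8,0,0],
  [-1.8,-0.5,0],
  [-1.2,-1.2,0],
  [-0.5,-2,0],
], spin=[0,0,0,0,0])

```text
time: 21.03
tool_pos: [0.5781, 0.1488, 0.3086]
eef_rot: [[0.015, -0.103, 0.995], [0.014, 0.995, 0.102], [-1.0, 0.012, 0.017]]
ft_force: [-0.6, -0.1, -4.2]
grip_width: 0.0378
```

```bash
python3 - <<'E'
from h import *
plan(*V,.32,-8.9,15)
E
```

```text
t 21.03 tcp [0.5781 0.1488 0.3086] yaw 5.9 tilt [0.0152 0.0137] F [-0.63 -0.06 -4.17] w 0.0378
per row spin 0.99 step 2.11
[-0.08, -2.05, -0.5],[-0.08, -2.05, -0.47],[-0.08, -2.06, -0.43],[-0.08, -2.07, -0.4],[-0.08, -2.08, -0.36]
[-0.08, -2.08, -0.33],[-0.08, -2.09, -0.29],[-0.08, -2.09, -0.25],[-0.08, -2.1, -0.22],[-0.08, -2.1, -0.18]
[-0.08, -2.1, -0.15],[-0.08, -2.1, -0.11],[-0.08, -2.11, -0.07],[-0.08, -2.11, -0.04],[-0.08, -2.11, -0.0]
```

Call:
servo_tool([
  [-0.1,-2.1,-0.5],
  [-0.1,-2.1,-0.5],
  [-0.1,-2.1,-0.4],
  [-0.1,-2.1,-0.4],
  [-0.1,-2.1,-0.4],
], spin=[1,1,1,1,1])

```text
time: 21.45
tool_pos: [0.5626, 0.0394, 0.3156]
eef_rot: [[0.019, -0.016, 1.0], [0.014, 1.0, 0.015], [-1.0, 0.014, 0.019]]
ft_force: [-0.0, -0.8, -4.4]
grip_width: 0.0377
```

Call:
servo_tool([
  [-0.1,-2.1,-0.3],
  [-0.1,-2.1,-0.3],
  [-0.1,-2.1,-0.3],
  [-0.1,-2.1,-0.2],
  [-0.1,-2.1,-0.2],
], spin=[1,1,1,1,1])

```text
time: 21.87
tool_pos: [0.5433, -0.07, 0.3197]
eef_rot: [[0.016, 0.076, 0.997], [0.015, 0.997, -0.076], [-1.0, 0.016, 0.015]]
ft_force: [0.0, 0.5, -2.8]
grip_width: 0.038
```

```bash
python3 - <<'E'
from h import *
plan(*V,.32,-8.9,5)
E
```

```text
t 21.87 tcp [ 0.5433 -0.07    0.3197] yaw -4.3 tilt [0.0159 0.0146] F [ 0.04  0.49 -2.81] w 0.038
per row spin 0.91 step 1.89
[-0.01, -1.89, -0.04],[-0.01, -1.89, -0.01],[-0.01, -1.89, 0.02],[-0.01, -1.89, 0.05],[-0.01, -1.89, 0.08]
```

Call:
servo_tool([
  [-0.1,-2.1,0],
  [-0.1,-2.1,0],
  [0,-2.0,0.1],
  [0,-1.6,0.1],
  [0,-0.9,0.1],
], spin=[1,1,1,0.8,0.5])

```text
time: 22.28
tool_pos: [0.5331, -0.1628, 0.3211]
eef_rot: [[0.013, 0.156, 0.988], [0.014, 0.988, -0.157], [-1.0, 0.016, 0.011]]
ft_force: [0.1, -0.5, -3.9]
grip_width: 0.0381
```

Call:
servo_tool([
  [0,0,0],
  [0,0,0],
  [0,0,0],
  [0,0,0],
  [0,0,0],
], spin=[0,0,0,0,0])

```text
time: 22.7
tool_pos: [0.5323, -0.1617, 0.321]
eef_rot: [[0.012, 0.157, 0.988], [0.016, 0.987, -0.157], [-1.0, 0.018, 0.009]]
ft_force: [-0.2, -0.4, -3.3]
grip_width: 0.0377
```

```bash
python3 - <<'E'
from h import *
plan(*V,.32,-8.9,1)
a=snapshot("scene"); b=snapshot("top")
c=np.zeros((500,800,3),np.uint8)
c[:,:400]=cv2.resize(a[60:260,220:380],(400,500),interpolation=2);c[:,400:]=cv2.resize(b[190:340,390:510],(400,500),interpolation=2)
cv2.imwrite("pics/v1.png",c[:,:,::-1])
E
```

```text
t 22.7 tcp [ 0.5323 -0.1617  0.321 ] yaw -9.0 tilt [0.012  0.0158] F [-0.21 -0.4  -3.26] w 0.0377
per row spin -0.15 step 0.33
[0.1, -0.21, 0.23],
```

View pics/v1.png

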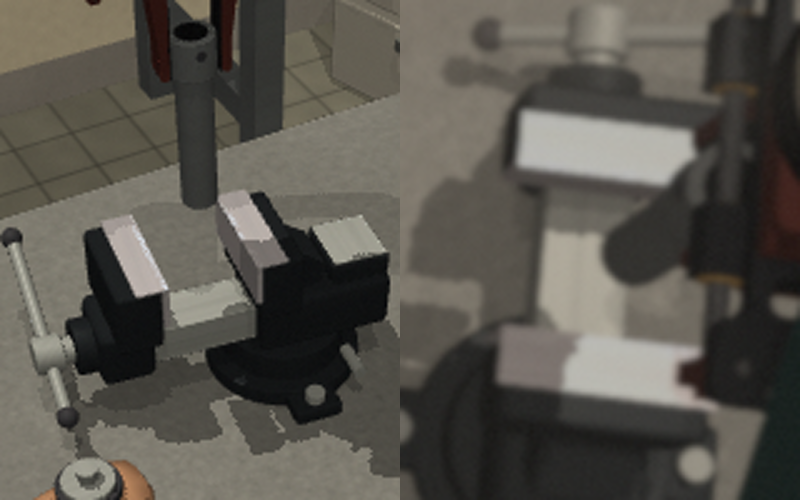

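```bash
python3 - <<'E'
from h import *
for xy in ([.5323,-.1617],[.5323,-.1617]):
  for z in (.2025,.3525): print(z,[(np.round((np.array(proj(n,[*xy,z]))-o)*f+[k,0],0)) for n,o,f,k in (("scene",(220,60),2.5,0),("top",(390,190),3.333,400))])
print(atz("scene",299.6,138,.2025))
# radius in px
print(proj("scene",[.5323,-.1617,.2025]),proj("scene",[.5473,-.1617,.2025]),proj("scene",[.5323,-.1767,.2025]))
E
```

```text
0.2025 [array([194., 199.]), array([638., 248.])]
0.3525 [array([188.,  32.]), array([741., 187.])]
0.2025 [array([194., 199.]), array([638., 248.])]
0.3525 [array([188.,  32.]), array([741., 187.])]
[ 0.52628211 -0.16417783  0.2025    ]
(np.float64(297.54333240712685), np.float64(139.51125271722202)) (np.float64(290.9737637016266), np.float64(141.6672976835724)) (np.float64(294.18210088865936), np.float64(135.57605836297012))
```

The pylon hangs upright between the open jaws: the head at (193,33) and lower end at (199,198) in the left half are both offset equally from their predicted positions. It sits about 2 mm towards the fixed jaw, so I'll correct that while lowering.

Call:
servo_tool([
  [0.9,-0.1,0.1],
  [1.4,-0.1,0.1],
  [1.5,-0.1,0.1],
  [1.5,0,0.1],
  [1.2,0,0],
], spin=[0,0,0,0,0])

```text
time: 23.22
tool_pos: [0.5398, -0.1637, 0.2554]
eef_rot: [[0.019, 0.154, 0.988], [0.013, 0.988, -0.154], [-1.0, 0.015, 0.017]]
ft_force: [-0.3, -0.5, -3.3]
grip_width: 0.0377
```

```bash
python3 - <<'E'
from h import *
plan(.536,-.1642,.2455,-8.9,2)
E
```

```text
t 23.22 tcp [ 0.5398 -0.1637  0.2554] yaw -8.9 tilt [0.0195 0.0126] F [-0.35 -0.52 -3.29] w 0.0377
per row spin 0.02 step 0.53
[0.5, -0.05, -0.18],[0.5, -0.05, -0.18],
```

Call:
servo_tool([
  [0.6,-0.1,-0.3],
  [0.5,0,-0.1],
  [0,0,0],
  [0,0,0],
  [0,0,0],
], spin=[0,0,0,0,0])

```text
time: 23.63
tool_pos: [0.5335, -0.1624, 0.2396]
eef_rot: [[0.013, 0.153, 0.988], [0.016, 0.988, -0.153], [-1.0, 0.017, 0.011]]
ft_force: [-0.5, 0.5, -2.7]
grip_width: 0.0377
```

Call:
servo_tool([
  [0,0,0],
  [0,0,0],
  [0,0,0],
  [0,0,0],
  [0,0,0],
], spin=[0,0,0,0,0])

```text
time: 24.05
tool_pos: [0.5353, -0.1632, 0.2424]
eef_rot: [[0.018, 0.153, 0.988], [0.013, 0.988, -0.153], [-1.0, 0.016, 0.016]]
ft_force: [-0.6, -0.4, -4.1]
grip_width: 0.0378
```

```bash
python3 - <<'E'
from h import *
plan(.536,-.1642,.2455,-8.9,1)
a=snapshot("scene"); b=snapshot("top")
c=np.zeros((600,800,3),np.uint8)
c[:,:400]=cv2.resize(a[90:210,240:320],(400,600),interpolation=2);c[:,400:]=cv2.resize(b[200:320,410:490],(400,600),interpolation=2)
cv2.imwrite("pics/v2.png",c[:,:,::-1])
p=robot.sense()["tool_pos"]
for z in (.127,.157,.277): print(z,(np.array(proj("scene",[p[0],p[1],z]))-(240,90))*5,(np.array(proj("top",[p[0],p[1],z]))-(410,200))*5+[400,0])
E
```

```text
t 24.05 tcp [ 0.5353 -0.1632  0.2424] yaw -8.8 tilt [0.0185 0.0132] F [-0.57 -0.37 -4.13] w 0.0378
per row spin 0.11 step 0.33
[-0.31, -0.09, 0.08],0.127 [284.69597863 390.70791799] [602.20207367 347.32056757]
0.157 [282.71967487 335.61823939] [624.44623533 333.97781002]
0.277 [273.94840382  91.11812071] [730.85037803 270.15321189]
```

View pics/v2.png

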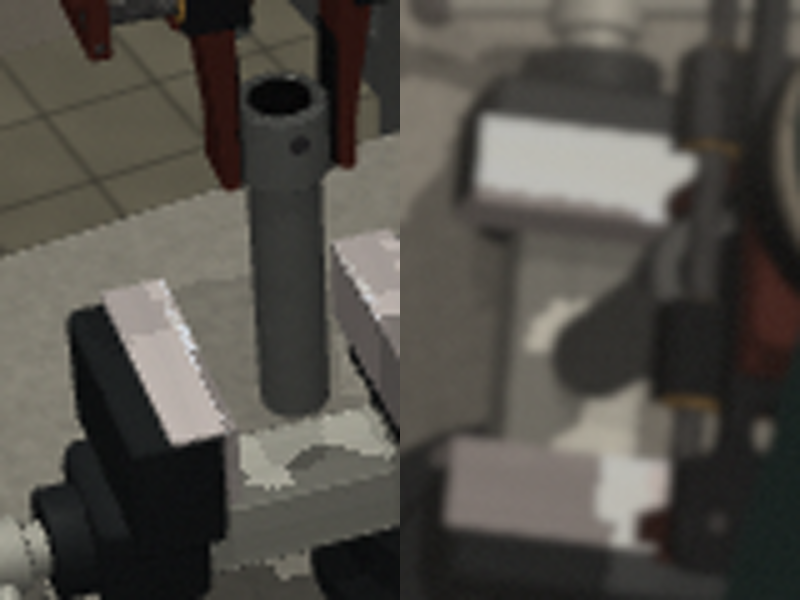

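The tube is upright between the jaws and about 1.5 mm off the middle, towards the fixed jaw. It is about 33 mm deep, so I'll make one small trim.

Call:
servo_tool([
  [-0.3,-0.1,0.2],
  [0,0,0],
  [0,0,0],
  [0,0,0],
  [0,0,0],
], spin=[0,0,0,0,0])

```text
time: 24.57
tool_pos: [0.5373, -0.1647, 0.2458]
eef_rot: [[0.018, 0.153, 0.988], [0.013, 0.988, -0.153], [-1.0, 0.016, 0.016]]
ft_force: [-0.5, 0.0, -4.6]
grip_width: 0.0383
```

```bash
python3 - <<'E'
from h import *
for i in range(5): s,_,_=st(); snapshot("top")
print(s["qvel"].round(4))
E
```

```text
t 24.57 tcp [ 0.5373 -0.1647  0.2458] yaw -8.8 tilt [0.0185 0.0132] F [-0.48  0.01 -4.59] w 0.0383
t 24.62 tcp [ 0.5373 -0.1648  0.2458] yaw -8.8 tilt [0.0185 0.0132] F [-0.56 -0.04 -3.79] w 0.0377
t 24.67 tcp [ 0.5373 -0.1647  0.2457] yaw -8.8 tilt [0.0184 0.0132] F [-0.02  0.16 -2.93] w 0.0376
t 24.72 tcp [ 0.5373 -0.1647  0.2457] yaw -8.8 tilt [0.0184 0.0133] F [-0.47  0.35 -4.52] w 0.0378
t 24.77 tcp [ 0.5373 -0.1647  0.2457] yaw -8.8 tilt [0.0184 0.0133] F [-0.76 -0.69 -3.46] w 0.0378
[-0.0006 -0.0009 -0.0011  0.     -0.0009  0.    ]
```

The tube is steady: lower end at z of about 0.127 m (30 mm down), within 2 mm of the middle, and the force is only the weight. Handing in.

```bash
python3 - <<'E'
from h import *
print(robot.job_done()); st()
E
```

```text
the job is handed in; nothing more can be done
None
the job is handed in; nothing more can be done
```

The heavier pylon is in the gripper, held upright between the open vise jaws, and the job was handed in at about 24.8 s.

- **Weighing:** I lifted each pylon clear of the rack. The one in the middle hole pulled about 4.1 N and the one in the end hole about 0.9 N, so the middle one is the heavier.
- **Setting down:** Each went back into its own hole, still gripped, until it pressed on the floor. The lighter one stays in the end hole.
- **At the vise:** By the last readings the lower end is about 30 mm below the jaw tops and within about 2 mm of mid-gap. The gap measures about 77 mm, leaving more than 20 mm each side. The wrist force was only the pylon's weight, and the arm was still.
- **Left alone:** I did not go near the offcut, foot, bottle, screwdriver or the coloured look-alikes.

**Disagreements and limits:**
- The tool pose and the camera images differed by about 2 mm, which is within calibration.
- The tool was tilted about 1.3° at the end, although the pylon itself looked upright in the pictures.
- Small downward steps stuck, so seating the pylons needed firmer pushes, with wrist forces up to about 35 N.
- I did not take another look at the vise after the last 3 mm trim. That position comes from the tool pose alone.

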